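# Shim the rocking stand magnifier

### The arm

A 7-joint arm with a two-finger parallel gripper is mounted at the origin on the work surface. World frame = base frame: x ahead of the robot, y to its left, z up, the work surface at z = 0. Lengths are in m, angles in rad, forces in N, time in s.
With the tool pointing down it reaches from about 0.425 to 0.95 m from the base axis. Payload 4.7 kg.
Tool frame: the origin (TCP) lies between the finger pads; the fingertips stand 25 mm ahead of it and the grasp point (between the pads) lies 6 mm ahead of it; x points along the fingers, z is the direction in which the jaws open and shut, and the axes are right-handed (so a half turn about x gives the same grasp; the last joint's range is limited). The gripper opens to 85 mm and grips with 20 to 120 N. Pads are 22 mm wide; open, the fingers measure 114 mm over their backs; the gripper's body (76 mm by 85 mm) begins 54 mm behind the grasp point. The pads swing forward as they close: fully open they stand 13 mm farther back than shut.
Start: joints at [1.095, 0.469, -0.049, 1.532, 0.024, 1.141, -0.082], TCP at [0.292, -0.609, 0.256] pointing down, gripper open.
Joint ranges: [-2.59, 2.59], [-0.33, 1.99], [-1.39, 1.29], [0.1, 2.45], [-1.04, 4.18], [0.21, 1.99], [-2.66, 2.66]. Speed limits (rad/s): [2.57, 2.57, 3.14, 3.14, 3.14, 3.14, 3.14].

### API

Orientations are given as a 3x3 rotation matrix whose columns are the frame's x, y, z axes.
In Python, from rig import * gives the robot as it stands. Calls block until the motion is done:
- movep(position, orientation): joint-space move of the TCP to a pose.
- move_l(position, attitude=None, feed=0.15, until_force=None): straight line of the TCP; attitude=None keeps the orientation; feed is the mean speed in m/s. With until_force (N) it stops when the force on the tool has changed by that much, and returns True; else False.
- move_joints(angles): joint-space move.
- command_gripper(opening, newtons=None): finger opening in m; newtons is the grip in N (None keeps the last); returns when the fingers have stopped.
- sleep(seconds).
- inverse_kinematics(position, orientation): joint angles nearest the present ones, or None.
- sense(): the state.
- camera(name): name is "scene" or "top" or "wrist"; returns (picture, depth): 400x640x3 uint8, red, green, blue; 400x640 float32, m along the optical axis (not along the pixel's ray), 0 where there is no reading.
- camera_params(name): a dict with "K" (3x3 intrinsics, pixels), "position" and "rotation" of the camera in the world; the wrist camera has in their place "tool_from_camera" (4x4, takes a point from camera to tool coordinates, whose origin is the TCP and whose axes are the tool frame's). Camera axes: x right, y down, z forward; pixel columns grow to the right and rows downward; lengths in m; the calibration is good to about 2 mm. A picture is of the moment at which its call begins: read the wrist's pose just before it. camera_params takes no time and is no camera call.
A pose or a line that the arm cannot do raises Unreachable and nothing moves.
- finish_job(): hands the job in, once; it reports no verdict.
The state is a dict: "time_s": time; "joint_pos": joint angles; "qd": joint speeds; "joint_efforts": joint torques, N m; "position": TCP position; "tcp_rot": TCP orientation; "wrist_force": force on the tool from outside, world axes, zero at the start; "ft_torque": the same for the moment, N m; "finger_gap": finger opening in m.
Only numpy, scipy, OpenCV 4.12 (cv2) and the standard library are available. Lean on these libraries where they do the work, as an engineer would, in place of code of your own. Each camera call takes 0.05 s, during which the arm holds its last target.

### The job

The stand magnifier rocks because one of its four feet has lost its rubber pad, so that the stand leans onto that foot and the opposite foot hangs in the air. Without picking anything up, push the wooden wedge along the table with the fingertips, thin edge first, under the bare foot until the magnifier stands level and the opposite foot comes down on the table, and no further; then leave the wedge there and draw the fingers clear. Do not shove the magnifier along or disturb the other things.

Things in the scene. Friction and masses are not known exactly. Their poses are not given: they have to be found in the camera images.
- magnifier: Loose stand magnifier, 1.4 kg: base of two crossed grey bars 235 x 34 mm (10 thick, undersides 30 mm up), a foot under each end, battery box (top 75 mm up) towards the bare foot, column 200 mm high at the side, lens ring over the middle. Origin: middle of the base, at table height. x: from bare to opposite foot, y: to the column, z up when level. Leans 0.07 rad to the bare foot at the start.
- bare_foot (a point): Lowest point of the bare foot, a smooth steel dome (radius 11 mm) that ends 7 mm higher than the three gripping rubber feet: (-100, 0, 7) mm in the magnifier's axes. On the table at the start; 7 mm above it when level.
- opposite_foot (a point): Lowest point of the rubber foot opposite the bare one (dome of radius 13 mm), at (100, 0, 0) mm in the magnifier's axes: about 7 mm above the table at the start, 0 when it bears.
- wedge: Plain wooden wedge, 60 g, flat on the table before the bare foot: 100 mm long, 50 wide, 1.5 thick at the thin edge, rising evenly to 18 at the square heel. Origin: centre of the underside; x to the thin edge (+50 mm), heel at -50, z up. Level when the bare foot is 33 mm in from the thin edge. The push takes about 2 N, clearly more (about 6 N) once the opposite foot is down.
- paint_jar: Small glass paint jar with a cap, 36 mm across, 55 mm high; origin at the centre of its underside. Not to be disturbed.
- shell: Sea shell, 48 mm across, 46 mm high; origin at the centre of its underside. Not to be disturbed.
- eraser: White eraser, 24 x 48 x 14 mm; origin at the centre of its underside. Not to be disturbed.
- tumbler_a: Taller plastic tumbler, 74 mm across, 95 mm high; origin at the centre of its underside. Not to be disturbed.
- tumbler_b: Shorter plastic tumbler, 72 mm across, 70 mm high; origin at the centre of its underside. Not to be disturbed.
- paint_block: Flat closed paint box, 55 x 85 x 16 mm; origin at the centre of its underside. Not to be disturbed.
Not all that is in view belongs to the job. Several things look just like the wedge: the one meant starts farthest to the robot's right.

How it is judged:
By the outcome, as a careful person would: the job done as asked, in the order asked, and still so for the second after the job is handed in, with the robot touching nothing.
It also fails if it takes over 46 s, if anything falls off the work surface, if the arm or the gripper's body presses on something with over 40 N, if the wrist force passes 120 N, or if a joint passes its speed limit or range.

## Working session

There is one attempt and no reset: what is moved stays moved. The work goes in short steps, each a Python script; the robot and the scene stay as the last script left them, time stands still between calls to the robot, and variables do not carry over. Pictures are saved under pics/ and viewed, and the job is handed in when it is done.

```bash
ls; mkdir -p pics
python3 - <<'E'
from rig import *
import cv2, numpy as np
for n in ("scene","top"):
    p,d=camera(n); cv2.imwrite(f"pics/{n}0.png",p[:,:,::-1]); np.savez(f"{n}0.npz",p=p,d=d)
    print(n,camera_params(n))
s=sense(); print(s["time_s"],s["position"],s["wrist_force"],s["finger_gap"])
E
```

```text
pics
scene {'K': array([[416.12422535,   0.        , 327.4528374 ],
       [  0.        , 416.12422535, 197.26627056],
       [  0.        ,   0.        ,   1.        ]]), 'position': array([ 1.04706176, -0.13759937,  0.66901628]), 'rotation': array([[ 0.40747713,  0.67159433, -0.61880809],
       [ 0.91311397, -0.30973212,  0.26512052],
       [-0.0136113 , -0.67307286, -0.73945092]])}
top {'K': array([[425.67501253,   0.        , 317.21366194],
       [  0.        , 425.67501253, 202.69706617],
       [  0.        ,   0.        ,   1.        ]]), 'position': array([0.35226828, 0.09641852, 0.86070781]), 'rotation': array([[-0.01919861, -0.98009955,  0.19757604],
       [-0.99967918,  0.02208288,  0.01240517],
       [-0.01652135, -0.19727449, -0.98020907]])}
0.1 [ 0.29147376 -0.60829582  0.25534978] [-0.22954611  1.03980485  0.18506824] 0.08527965906215199
```

View pics/scene0.png

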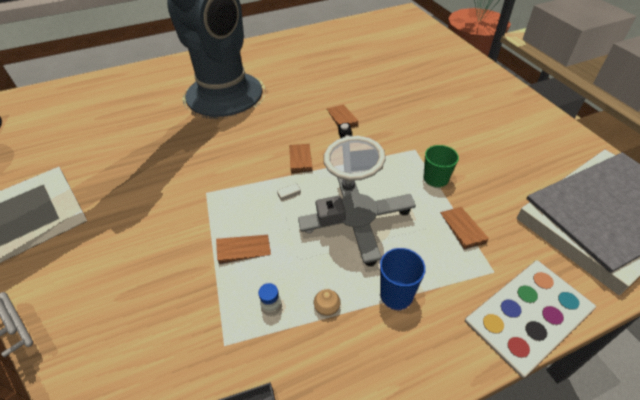

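View pics/top0.png

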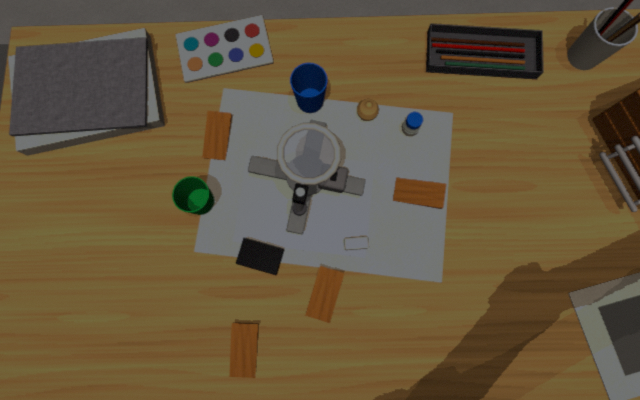

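Wedge candidates in the top view are at (217,135), (420,192), (325,293) and (244,349). Image right is the robot's right (-y), so (420,192) is farthest right. It also lies before the arm with the battery box. I'll confirm this in a crop and measure it.

```bash
cat > h.py <<'E'
import numpy as np, cv2
from rig import *
def ray(n,uv):
    c=camera_params(n); d=np.array(c["rotation"])@np.linalg.inv(c["K"])@np.array([uv[0],uv[1],1.]); return np.array(c["position"]),d
def onz(n,uv,z):
    o,d=ray(n,uv); return o+d*(z-o[2])/d[2]
def dep(n,uv,d):
    o,r=ray(n,uv); return o+r*d[int(round(uv[1])),int(round(uv[0]))]
E
python3 - <<'E'
from h import *
for n,(x0,x1,y0,y1) in (("top",(225,465,90,265)),("scene",(200,440,100,320))):
    f=np.load(n+"0.npz"); p=f["p"]; d=f["d"]
    c=cv2.resize(p[y0:y1,x0:x1],None,fx=3.3 if n=="top" else 2.7,fy=3.3 if n=="top" else 2.7,interpolation=cv2.INTER_CUBIC)
    if n=="top": c=np.clip(c.astype(float)*1.6,0,255).astype(np.uint8)
    cv2.imwrite(f"pics/{n}crop.png",c[:,:,::-1])
    h=cv2.cvtColor(p,cv2.COLOR_RGB2HSV)
    # wedge mask seeds
    seeds={"top":[(217,135),(420,192),(325,293),(244,349)],"scene":[(300,158),(244,248),(343,115),(464,227)]}[n]
    for s in seeds:
        print(n,s,h[s[1],s[0]],dep(n,s,d).round(3))
E
```

```text
top (217, 135) [ 14 198 107] [0.675 0.317 0.008]
top (420, 192) [ 14 195 102] [ 0.541 -0.103  0.01 ]
top (325, 293) [ 14 193 107] [0.343 0.095 0.008]
top (244, 349) [ 14 188 107] [0.241 0.253 0.008]
scene (300, 158) [ 13 153 158] [0.355 0.091 0.01 ]
scene (244, 248) [ 12 149 173] [ 0.55  -0.102  0.011]
scene (343, 115) [ 12 151 164] [0.247 0.254 0.01 ]
scene (464, 227) [ 13 151 160] [0.683 0.314 0.01 ]
```

View pics/topcrop.png

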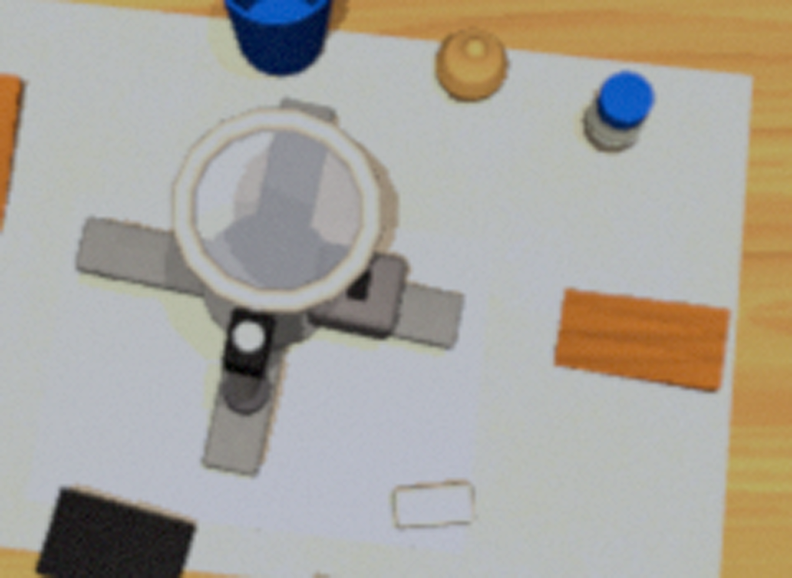

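View pics/scenecrop.png

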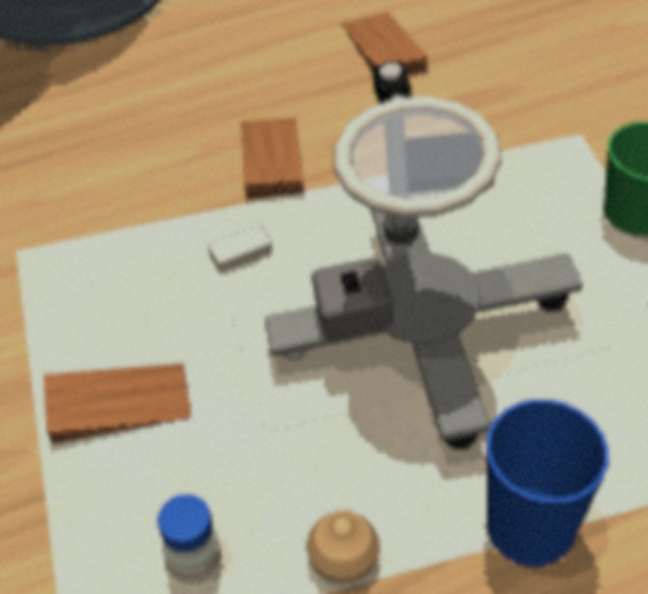

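The crops confirm it. The wedge at top (420,192) and scene (244,248) lies before the bare arm (battery-box side), thin edge toward it. Next I measure the wedge corners and the bar ends.

Run:
```python
from h import *
np.set_printoptions(precision=4,suppress=True)
for n,s in (("top",(420,192)),("scene",(244,248))):
    p=np.load(n+"0.npz")["p"]; h=cv2.cvtColor(p,cv2.COLOR_RGB2HSV)
    x,y=s; m=np.zeros(h.shape[:2],np.uint8)
    if n=="top":
        g=((h[...,1]>140)&(h[...,0]<25)).astype(np.uint8)
    else: g=((h[...,1]>105)&(h[...,0]<25)).astype(np.uint8)
    m[y-35:y+35,x-32:x+29]=g[y-35:y+35,x-32:x+29]
    cs,_=cv2.findContours(m,cv2.RETR_EXTERNAL,cv2.CHAIN_APPROX_NONE); c=max(cs,key=cv2.contourArea)
    print(n,cv2.contourArea(c)); q=cv2.approxPolyDP(c,4,True)[:,0]; print(q.tolist(), cv2.boxPoints(cv2.minAreaRect(c)).tolist())
    if n=="top":
        for u in q: print(u,"thin",onz(n,u,.0015),"heel",onz(n,u,.018))
cr=lambda u:(np.array(u)+.5)/3.3-.5+np.array([225,90])
E0={}
for k,u,z in (("bare1",(463,293),.0318),("bare2",(452,348),.0318),("opp1",(88,217),.0482),("opp2",(77,270),.0482),
  ("n1",(280,98),.04),("n2",(336,108),.04),("c1",(204,467),.04),("c2",(257,475),.04)):
    E0[k]=onz("top",cr(u),z); print(k,E0[k])
b=(E0["bare1"]+E0["bare2"])/2;o=(E0["opp1"]+E0["opp2"])/2;print("len",np.linalg.norm((o-b)[:2]),"mid",(b+o)/2)
ax=(o-b)[:2];ax/=np.linalg.norm(ax);print("axis",ax,"bare foot",b[:2]+ax*.0175, "col axis",(E0["c1"]+E0["c2"]-E0["n1"]-E0["n2"])/2,"mid2",(E0["c1"]+E0["c2"]+E0["n1"]+E0["n2"])/4)
```

```text
top 1091.0
[[397, 178], [395, 200], [442, 206], [444, 184]] [[392.8799743652344, 200.8400115966797], [396.2999572753906, 176.90000915527344], [445.4399719238281, 183.9199981689453], [442.0199890136719, 207.86000061035156]]
[397 178] thin [ 0.574  -0.0594  0.0015] heel [ 0.5698 -0.0564  0.018 ]
[395 200] thin [ 0.5275 -0.0527  0.0015] heel [ 0.5241 -0.0498  0.018 ]
[442 206] thin [ 0.5128 -0.1478  0.0015] heel [ 0.5097 -0.1432  0.018 ]
[444 184] thin [ 0.559  -0.1555  0.0015] heel [ 0.555  -0.1507  0.018 ]
scene 1071.0
[[267, 236], [217, 239], [219, 262], [268, 254]] [[215.15383911132812, 239.23080444335938], [267.0923156738281, 232.73849487304688], [270.0461730957031, 256.3692626953125], [218.10769653320312, 262.861572265625]]
bare1 [0.5668 0.0102 0.0318]
bare2 [0.5328 0.0182 0.0318]
opp1 [0.6153 0.2364 0.0482]
opp2 [0.5823 0.2427 0.0482]
n1 [0.6922 0.1193 0.04  ]
n2 [0.6847 0.0847 0.04  ]
c1 [0.4626 0.1676 0.04  ]
c2 [0.4572 0.1365 0.04  ]
len 0.23060400225379815 mid [0.5743 0.1269 0.04  ]
axis [0.2125 0.9772] bare foot [0.5535 0.0313] col axis [-0.2285  0.0501  0.    ] mid2 [0.5742 0.127  0.04  ]
```

```bash
cat >> h.py <<'E'
AX=np.array([.2130,.97705,0]); P=np.array([.97705,-.2130,0]); F=np.array([.5533,.030,0])
def R0(sgn): 
    x=np.array([0,0,-1.]); z=sgn*P; return np.column_stack([x,np.cross(z,x),z])
def at(along,lat,z): return F+AX*along+P*lat+np.array([0,0,z])
def rel(p): q=np.array(p)-F; return np.array([q@AX,q@P,q[2]])
E
python3 - <<'E'
from h import *
np.set_printoptions(precision=4,suppress=True)
s=sense(); print(s["tcp_rot"], s["joint_pos"])
print("wedge centre rel",rel([.5416,-.1015,0]))
best=None
for sg in (1,-1):
    q=inverse_kinematics(at(-.143,.0155,.12),R0(sg)); print(sg,q)
    if q is not None and (best is None or abs(np.array(q)-s["joint_pos"]).max()<best[0]): best=(abs(np.array(q)-s["joint_pos"]).max(),sg)
print(best)
sg=best[1]
movep(at(-.143,.0155,.12),R0(sg))
print(sense()["time_s"],rel(sense()["position"]))
p,d=camera("wrist"); cv2.imwrite("pics/w1.png",p[:,:,::-1])
E
```

```text
[[-0.0008  0.9018  0.4321]
 [ 0.0016  0.4321 -0.9018]
 [-1.     -0.     -0.0018]] [ 1.0951  0.4694 -0.0486  1.5336  0.0241  1.141  -0.0823]
wedge centre rel [-0.131   0.0166  0.    ]
1 [ 0.4959  0.4721 -0.4699  1.9417  0.2928  0.7944 -0.3517]
-1 [-0.6426  0.6956  1.1108  2.0041 -0.7827  0.9514 -2.4774]
(np.float64(0.599221278376127), 1)
2.15 [-0.1447  0.016   0.1201]
```

View pics/w1.png

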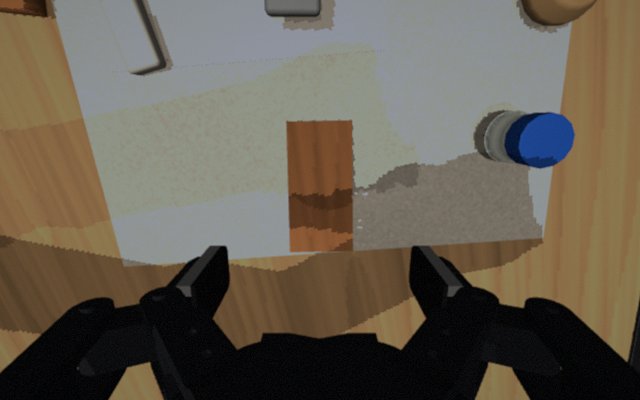

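The wrist view shows the wedge at columns 288–353, rows 121–251, and the bar end at columns 265–321 on row 15. I'll cross-check the lateral offset from these.

```bash
cat >> h.py <<'E'
def wz(uv,z,s):
    c=camera_params("wrist"); T=np.array(c["tool_from_camera"]); R=np.array(s["tcp_rot"])
    o=np.array(s["position"])+R@T[:3,3]; d=R@T[:3,:3]@np.linalg.inv(c["K"])@np.array([uv[0],uv[1],1.])
    return o+d*(z-o[2])/d[2]
E
python3 - <<'E'
from h import *
np.set_printoptions(precision=4,suppress=True)
s=sense()
for k,u,z in (("thin",(287,121),.0015),("thin",(352.5,120.5),.0015),("heel",(290,251),.018),("heel",(353,250),.018),("bar top L",(265,11),.0318),("bar topR",(321,11),.0318)):
    w=wz(u,z,s); print(k,w,rel(w))
E
```

```text
thin [ 0.5288 -0.0474  0.0015] [-0.0808 -0.0075  0.0015]
thin [ 0.5771 -0.0577  0.0015] [-0.0806  0.0419  0.0015]
heel [ 0.5087 -0.1444  0.018 ] [-0.1799 -0.0065  0.018 ]
heel [ 0.5574 -0.1543  0.018 ] [-0.1792  0.0432  0.018 ]
bar top L [0.5345 0.0174 0.0318] [-0.0163 -0.0157  0.0318]
bar topR [0.5674 0.0102 0.0318] [-0.0164  0.018   0.0318]
```

Run:
```python
from h import *
np.set_printoptions(precision=4,suppress=True)
move_l(at(-.144,.0175,.05),R0(1),feed=.12)
t=move_l(at(-.144,.0175,.0165),R0(1),feed=.03,until_force=3)
s=sense(); z=s["position"][2]; print(t,rel(s["position"]),s["wrist_force"],s["time_s"])
if t: z+=.004
else: z=.019
move_l(at(-.144,.0175,z),R0(1),feed=.05)
move_l(at(-.144,-.004,z),R0(1),feed=.06)
s=sense(); print(rel(s["position"]),s["wrist_force"],s["time_s"],s["finger_gap"])
p,d=camera("wrist"); cv2.imwrite("pics/w2.png",p[:,:,::-1])
```

```text
False [-0.144   0.0177  0.0167] [0.559  0.0305 0.7307] 4.2
[-0.144  -0.0042  0.0191] [ 0.2774 -0.5108  0.7752] 4.9583 0.0852482785935878
```

View pics/w2.png

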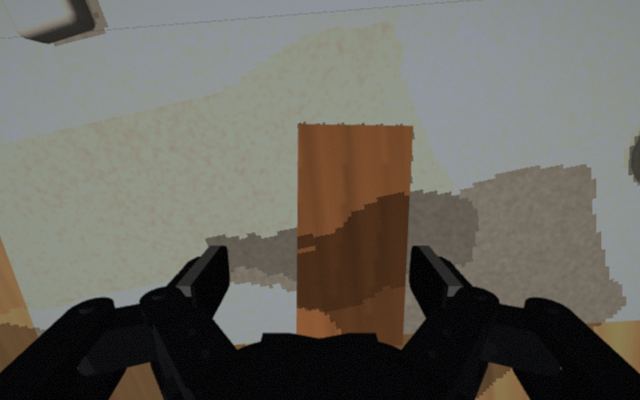

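The right pad (column 412) has just come against the wedge's side edge. I'll continue the sideways nudge and then back off.

Run:
```python
from h import *
np.set_printoptions(precision=4,suppress=True)
move_l(at(-.144,-.004,.016),R0(1),feed=.03)
move_l(at(-.144,-.0165,.016),R0(1),feed=.03)
s=sense(); print(rel(s["position"]),s["wrist_force"],s["time_s"],s["finger_gap"])
move_l(at(-.144,-.001,.016),R0(1),feed=.06)
move_l(at(-.165,.001,.12),R0(1),feed=.15)
s=sense();print(rel(s["position"]),s["wrist_force"],s["time_s"]); np.save("s3.npy",s,allow_pickle=True)
p,d=camera("wrist"); cv2.imwrite("pics/w3.png",p[:,:,::-1])
h=cv2.cvtColor(p,cv2.COLOR_RGB2HSV); m=((h[...,1]>120)&(h[...,0]<22)).astype(np.uint8); m[:, :230]=0; m[:,430:]=0; m[270:]=0
```

```text
[-0.144  -0.0166  0.0161] [-0.1173 -0.6232  1.5589] 5.825 0.08545613127509731
[-0.165   0.0002  0.1193] [-0.412  -0.0925 -0.5563] 7.0917
```

View pics/w3.png

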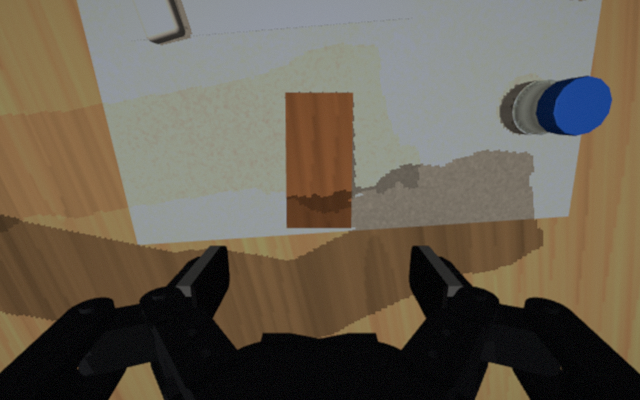

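The wedge now spans columns 286–353, rows 93–228, and is square to the tool. Next I close the fingers slightly, come down behind the heel and push to just short of the foot.

Run:
```python
from h import *
np.set_printoptions(precision=4,suppress=True)
s=sense()
for k,u,z in (("thin",(286,93),.0015),("thin",(352.5,93),.0015),("heel",(286.5,228),.018),("heel",(352.5,228),.018)): print(k,rel(wz(u,z,s)))
command_gripper(.012,20)
s=sense(); print(s["finger_gap"],s["time_s"])
L=.001
move_l(at(-.212,L,.06),R0(1),feed=.15)
t=move_l(at(-.212,L,.031),R0(1),feed=.04,until_force=4)
s=sense(); print(t,rel(s["position"]),s["wrist_force"],s["time_s"])
if not t:
    t=move_l(at(-.17,L,.031),R0(1),feed=.04,until_force=1.5)
    s=sense(); print("contact",t,rel(s["position"]),s["wrist_force"]@AX,s["wrist_force"]@P,s["time_s"])
    p,d=camera("wrist"); cv2.imwrite("pics/w4.png",p[:,:,::-1])
```

```text
thin [-0.0812 -0.0239  0.0015]
thin [-0.0812  0.0249  0.0015]
heel [-0.1804 -0.0245  0.018 ]
heel [-0.1803  0.0262  0.018 ]
0.01206083525764332 7.825
False [-0.212   0.0011  0.031 ] [ 0.4763  0.4331 -0.1767] 9.3583
contact False [-0.1703  0.001   0.0309] 0.054427140349852854 0.20397437251617526 10.5583
```

View pics/w4.png

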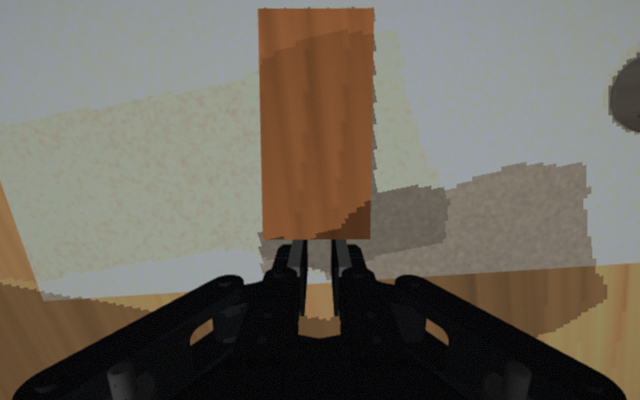

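Run:
```python
from h import *
np.set_printoptions(precision=4,suppress=True)
s=sense()
for k,u,z in (("thin",(258,8),.0015),("thin",(374.5,8),.0015),("heel",(264,239.5),.018),("heel",(371,238.5),.018)): print(k,rel(wz(u,z,s)))
L=.001
f0=s["wrist_force"]
a=-.170
while a<-.0855:
    a=min(a+.014,-.085); move_l(at(a,L,.031),R0(1),feed=.04)
    s=sense(); print(rel(s["position"]),s["wrist_force"]@AX,s["wrist_force"]@P,s["wrist_force"][2],s["time_s"])
for n in ("top","scene","wrist"):
    p,d=camera(n); np.savez(n+"5.npz",p=p,d=d); cv2.imwrite(f"pics/{n}5.png",p[:,:,::-1])
    if n!="wrist":
        x0,x1,y0,y1=(225,465,90,265) if n=="top" else (200,440,120,300)
        c=cv2.resize(p[y0:y1,x0:x1],None,fx=3.3,fy=3.3,interpolation=cv2.INTER_CUBIC); cv2.imwrite(f"pics/{n}5c.png",np.clip(c*1.3,0,255)[:,:,::-1])
```

```text
thin [-0.0584 -0.0246  0.0015]
thin [-0.0584  0.0252  0.0015]
heel [-0.158 -0.024  0.018]
heel [-0.1575  0.0255  0.018 ]
[-0.1556  0.001   0.031 ] 0.8025699614964549 -0.6724212393044136 0.012030847106305854 11.1083
[-0.1416  0.001   0.031 ] -0.32566076252948 -0.41614821531639695 0.4984561897119997 11.6083
[-0.1277  0.001   0.031 ] -0.23370231845244677 0.010678490352206754 -0.643317870861219 12.1083
[-0.1135  0.001   0.031 ] -0.1344582617169228 -0.088974940575194 0.10850538854746758 12.6083
[-0.0991  0.001   0.031 ] 0.5822426183803436 0.3302673856327051 -0.2468785427321133 13.1083
[-0.0851  0.001   0.031 ] 0.05301922278394612 -0.7739699762184973 0.059037064596236186 13.6083
[-0.0848  0.0011  0.031 ] 0.44424422434786104 0.19653996600831516 -0.9442453019456845 13.8583[ WARN:0@7.103] global loadsave.cpp:1063 imwrite_ Unsupported depth image for selected encoder is fallbacked to CV_8U.
```

View pics/scene5c.png

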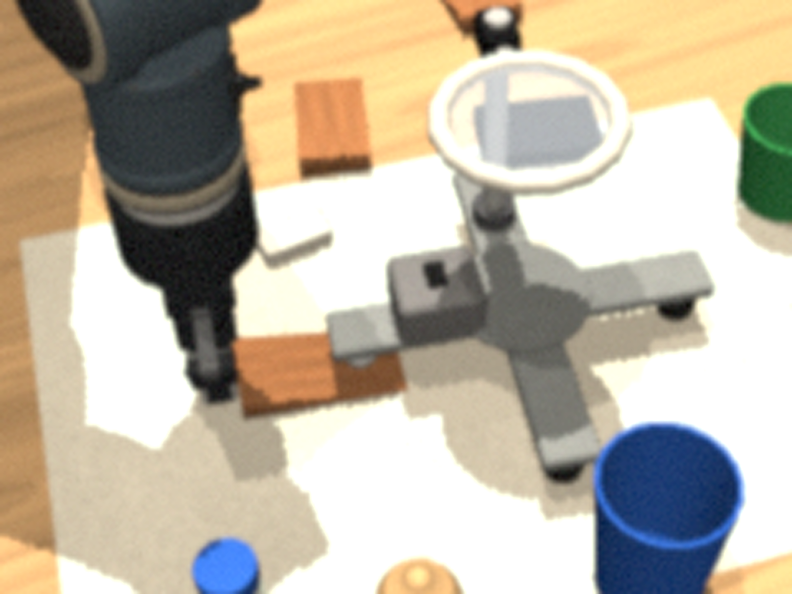

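View pics/wrist5.png

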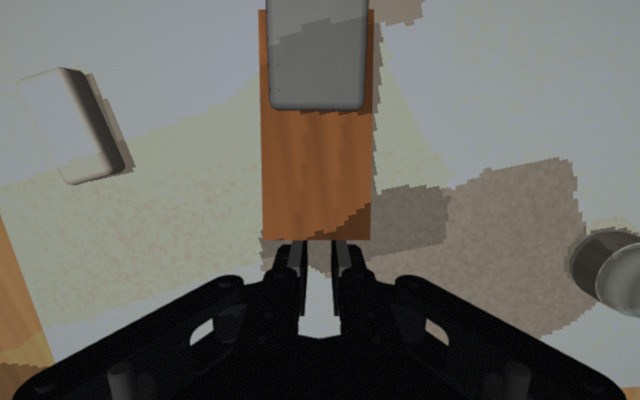

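```bash
cat > mag.py <<'E'
from h import *
def barend(s):
    pass
def depthz(d,n="top"):
    # mean plane heights of opposite arm top patch & near side arms
    o=[]
    for (u,v) in [(254,163),(300,215),(230,165)]:
        pts=[dep(n,(u+i,v+j),d) for i in range(-3,4) for j in range(-3,4)]
        o.append(np.median(pts,axis=0))
    return np.array(o)
E
python3 - <<'E'
from h import *
from mag import *
np.set_printoptions(precision=4,suppress=True)
for k in ("top0","top5"): print(depthz(np.load(k+".npz")["d"]))
s=sense()
for z in (.032,.038): print([rel(wz(u,z,s)) for u in ((268,107),(368,107))])
p0=np.load("top0.npz")["p"];p5=np.load("top5.npz")["p"]
c=np.vstack([cv2.resize(p[95:250,230:390],None,fx=3,fy=3,interpolation=cv2.INTER_CUBIC)[:290] for p in (p0,p5)])
c=np.hstack([cv2.resize(p[100:250,230:370],None,fx=2.8,fy=2.8,interpolation=cv2.INTER_CUBIC) for p in (p0,p5)])
cv2.imwrite("pics/cmp.png",np.clip(c.astype(float)*1.5,0,255).astype(np.uint8)[:,:,::-1])
E
```

```text
[[ 0.5998  0.2312  0.0467]
 [ 0.4935  0.1409  0.0412]
 [ 0.6109  0.2897 -0.0001]]
[[ 0.6015  0.2322  0.0405]
 [ 0.4937  0.141   0.0412]
 [ 0.6107  0.2893 -0.    ]]
[array([-0.0143, -0.0173,  0.032 ]), array([-0.0143,  0.0194,  0.032 ])]
[array([-0.0145, -0.0163,  0.038 ]), array([-0.0145,  0.0185,  0.038 ])]
```

View pics/cmp.png

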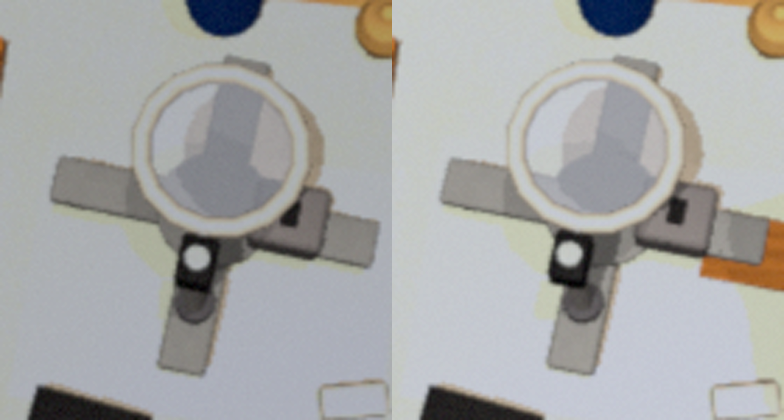

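Levelling has begun: the opposite bar end dropped from 46.7 to 40.5 mm by depth, and the bar top moved about 2 mm forward, which the tilt accounts for. Allowing for the lean, the foot is about 3.5 mm beyond my first estimate, so about 9 mm remains. I continue in small steps, watching force and depth.

```bash
cat > mag.py <<'E'
from h import *
def patch(d,poly,n="top"):
    m=np.zeros(d.shape,np.uint8); cv2.fillPoly(m,[np.array(poly,np.int32)],1); v,u=np.nonzero(m&(d>0))
    c=camera_params(n); r=np.array(c["rotation"])@np.linalg.inv(c["K"])@np.array([u,v,np.ones_like(u)])
    P_=np.array(c["position"])[:,None]+r*d[v,u]; z=P_[2]; k=abs(z-np.median(z))<.006
    return P_[:,k].mean(1),z[k].std()/np.sqrt(k.sum())
OPP=[(251,161),(265,164),(264,175),(251,172)]; COL=[(294,213),(305,215),(302,229),(291,227)]; TAB=[(262,205),(276,205),(276,225),(262,225)]
def lev(d):
    o,e=patch(d,OPP); c,e2=patch(d,COL); t,e3=patch(d,TAB)
    return np.array([o[2],c[2],t[2],e,(o[2]-c[2])])*1000
E
python3 - <<'E'
from mag import *
np.set_printoptions(precision=3,suppress=True)
for k in ("top0","top5"): print(k,lev(np.load(k+".npz")["d"]))
L=.001
a=-.085
for a in (-.083,-.081,-.080):
    t=move_l(at(a,L,.031),R0(1),feed=.01,until_force=4.5)
    s=sense(); F_=s["wrist_force"]; p,d=camera("top")
    print(a,t,rel(s["position"])*1000,"f",F_@AX,F_@P,F_[2],s["time_s"],lev(d))
    if t: break
E
```

```text
top0 [45.994 39.395  0.353  0.134  6.598]
top5 [40.319 39.598  0.467  0.121  0.721]
-0.083 False [-83.414   0.978  30.972] f -0.5543451007779656 0.7645589190261747 -0.03997786663374436 14.3583 [40.282 39.394  0.386  0.116  0.887]
-0.081 False [-80.785   0.971  30.97 ] f -1.8016017120534507 -0.8144673731912969 0.39330911110238914 14.7583 [39.754 39.541  0.362  0.116  0.214]
-0.08 False [-79.813   0.97   30.965] f -1.2180549558818574 -0.062356925191979724 -0.7827227431412964 15.0583 [39.788 39.517  0.375  0.118  0.271]
```

Run:
```python
from mag import *
np.set_printoptions(precision=3,suppress=True)
L=.001
for a in (-.079,-.078,-.077,-.0762):
    t=move_l(at(a,L,.031),R0(1),feed=.008,until_force=3.5)
    f=[]
    for i in range(6):
        s=sense(); f.append(s["wrist_force"]); sleep(.02)
    F_=np.mean(f,0); p,d=camera("top")
    print(a,t,rel(s["position"])*1000,"f",F_@AX,F_@P,F_[2],s["time_s"],lev(d))
    if t or -F_@AX>4: break
```

```text
-0.079 False [-78.868   0.949  30.964] f -1.5056169926219658 -0.08473282623156664 -0.4855911692328941 15.4667 [39.649 39.429  0.392  0.123  0.22 ]
-0.078 False [-78.009   0.939  30.964] f -1.2625851972849664 0.25850097757191726 -0.4691563265227228 15.8917 [39.633 39.519  0.298  0.111  0.114]
-0.077 False [-77.121   0.964  30.976] f -2.1188877676280105 -0.04303906273527458 -0.16771670618575785 16.3167 [39.364 39.551  0.428  0.114 -0.187]
-0.0762 False [-76.316   0.958  30.964] f -3.013350801780674 0.029317401057300692 -0.1505380127054252 16.7167 [39.389 39.674  0.368  0.132 -0.284]
```

Run:
```python
from mag import *
np.set_printoptions(precision=3,suppress=True)
L=.001
for a in (-.0757,-.0752):
    t=move_l(at(a,L,.031),R0(1),feed=.005,until_force=3.5)
    f=[]
    for i in range(8):
        s=sense(); f.append(s["wrist_force"]); sleep(.02)
    F_=np.mean(f,0); q=np.mean([lev(camera("top")[1]) for i in range(3)],0)
    print(a,t,rel(s["position"])*1000,"f",F_@AX,F_@P,F_[2],s["time_s"],q)
    if t or -F_@AX>4: break
p,d=camera("wrist"); cv2.imwrite("pics/w6.png",p[:,:,::-1])
p,d=camera("scene"); c=cv2.resize(p[180:270,260:430],None,fx=4.6,fy=4.6,interpolation=cv2.INTER_CUBIC); cv2.imwrite("pics/s6.png",c[:,:,::-1])
```

```text
-0.0757 False [-75.836   1.     30.999] f -3.421577509990198 0.02398147210440669 -0.23106393946716258 17.15 [39.327 39.536  0.314  0.116 -0.208]
-0.0752 False [-75.241   0.98   30.974] f -4.197847395710611 0.05402478157569194 -0.4452283784143536 17.6833 [39.346 39.658  0.377  0.112 -0.312]
```

View pics/s6.png

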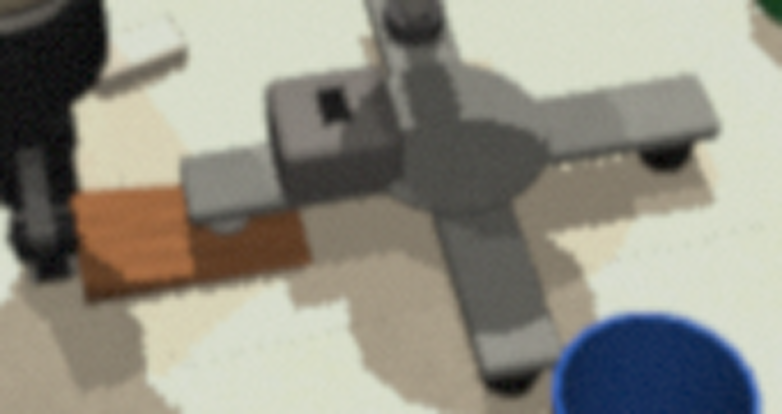

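View pics/w6.png

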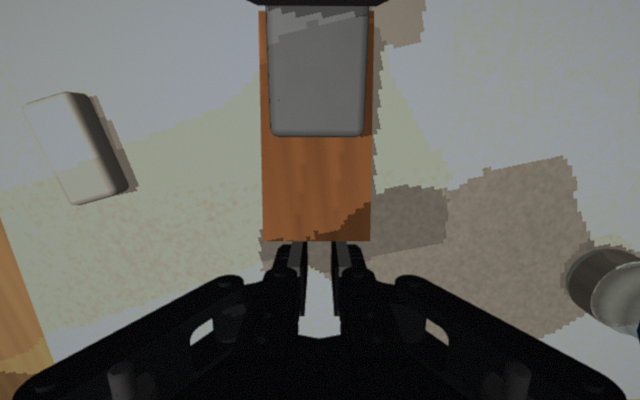

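Run:
```python
from mag import *
np.set_printoptions(precision=4,suppress=True)
s=sense()
b=[rel(wz(u,.04,s)) for u in ((268,135.5),(367,135.5))]; h=[rel(wz(u,.018,s)) for u in ((264,240.5),(371,240))]; t=[rel(wz(u,.0015,s)) for u in ((259,11.5),(374,11.5))]
print(b,h,t); foot=np.mean(b,0)[0]+.0175
print("foot in from thin, by heel:",np.mean(h,0)[0]+.1-foot,"by thin edge:",np.mean(t,0)[0]-foot)
```

```text
[array([-0.0143, -0.0164,  0.04  ]), array([-0.0143,  0.0182,  0.04  ])] [array([-0.0634, -0.024 ,  0.018 ]), array([-0.0631,  0.0255,  0.018 ])] [array([ 0.0354, -0.0243,  0.0015]), array([0.0354, 0.025 , 0.0015])]
foot in from thin, by heel: 0.03358438239554414 by thin edge: 0.03227443615657072
```

Four cues agree: the foot is 32.3–33.6 mm in, the opposite-arm depth has stopped falling, the push force has climbed past 4 N, and the bar end hasn't been shoved. I'll draw clear and check.

Run:
```python
from mag import *
np.set_printoptions(precision=4,suppress=True)
move_l(at(-.110,.001,.031),R0(1),feed=.04)
move_l(at(-.135,.001,.13),R0(1),feed=.12)
s=sense(); print(s["time_s"],s["wrist_force"],rel(s["position"]))
q=[lev(camera("top")[1]) for i in range(4)]; print(np.mean(q,0),[lev(np.load("top0.npz")["d"])])
s=sense();p,d=camera("wrist"); cv2.imwrite("pics/w7.png",p[:,:,::-1])
p,d=camera("top"); p0=np.load("top0.npz")["p"]; np.savez("top7.npz",p=p,d=d)
c=np.vstack([cv2.resize(x[60:285,170:460],None,fx=1.33,fy=1.33) for x in (p0,p)]); c=np.clip(c.astype(float)*1.5,0,255).astype(np.uint8); cv2.imwrite("pics/t7.png",c[:,:,::-1])
```

```text
19.9667 [-1.0027  0.2398 -1.3877] [-0.1349  0.0004  0.1294]
[39.4164 39.5545  0.3611  0.1175 -0.1381] [array([45.9935, 39.3954,  0.3527,  0.1342,  6.5981])]
```

View pics/w7.png

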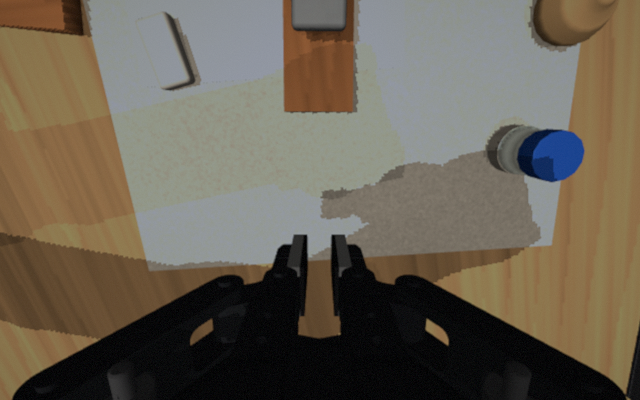

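View pics/t7.png

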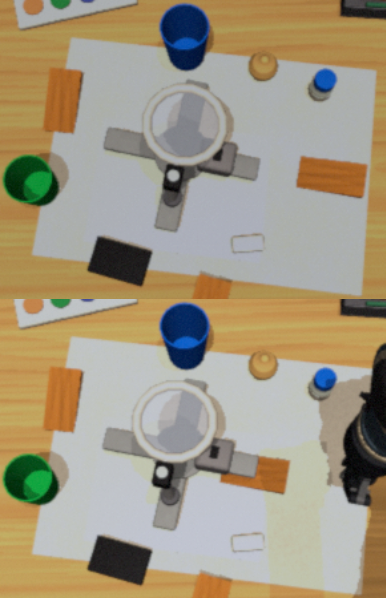

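Run:
```python
from mag import *
np.set_printoptions(precision=4,suppress=True)
s=sense()
b=np.mean([rel(wz(u,.04,s)) for u in ((293,30),(346,30))],0); h=np.mean([rel(wz(u,.018,s)) for u in ((284.5,111.5),(356,111.5))],0)
print(b,h,"in:",h[0]+.1-b[0]-.0175)
finish_job(); print(sense()["time_s"])
```

```text
[-0.0165  0.0014  0.04  ] [-0.0643  0.0021  0.018 ] in: 0.03472734649885904
the job is handed in; nothing more can be done
the job is handed in; nothing more can be done
```

The wedge is under the bare foot, the magnifier stands level within what the cameras can resolve, and the job is handed in.

I used the wedge farthest to the robot's right. With the open fingers I nudged it about 17 mm sideways onto the bare foot's line. I then pushed its heel with the nearly closed fingertips, in small steps at the end, stopped, and drew the fingers clear. Nothing was picked up.

**Checks that agree it is level:**
- **Opposite arm:** its height above the column-side arm fell from 6.6 mm to about −0.1 mm by depth, and stopped falling over the last 2 mm of the push. The depth readings are good to about 0.1–0.2 mm.
- **Push force:** it rose from about 1.5 N to 4.2 N, and I stopped there. It did not reach the full 6 N.
- **Foot position:** the foot measured 32.3–33.6 mm in from the thin edge just before I withdrew, against the 33 mm stated.
- **Other things:** in the last top view they look unmoved by eye; I did not measure them.

**Checks that disagreed:** one measurement from farther away, after withdrawing, put the foot 34.7 mm in. It also put the bar end about 2 mm back from the close-up. I read the edges by eye close to the top of the picture, so I trusted the close-up, the force and the depth instead. I did not repeat the measurement before handing in.

The robot's clock read about 20 s at my last check before handing in.

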